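# Unstack the beaker covers and cover each beaker

## Robot

A 6-joint arm with a two-finger parallel gripper is mounted at the origin on the work surface. World frame = base frame: x ahead of the robot, y to its left, z up, the work surface at z = 0. Lengths are in mm, angles in rad, forces in N, time in s.
With the tool pointing down it reaches from about 400 to 925 mm from the base axis. Payload 12.5 kg.
Tool frame: the origin (TCP) lies on the front face of the gripper's body, between the roots of the fingers; the fingertips stand 78 mm ahead of it and the grasp point (between the pads) lies 59 mm ahead of it (env.nose_length is the distance from the TCP to the fingertips, in mm); z points along the fingers, y is the line along which they close (so a half turn about z gives the same grasp; the last joint's range is limited). The gripper opens to 95 mm and grips with 3 to 60 N. Pads are 20 mm wide; open, the fingers measure 119 mm over their backs; the gripper's body (75 mm by 180 mm) begins 59 mm behind the grasp point.
Start: joints at [-1.45, 0.491, 1.559, -0, 1.092, -0.106], TCP at [140.559, -609, 292.261] pointing down, gripper open.
Joint ranges: [-3.1, 3.1], [-0.84, 2.19], [0.05, 2.79], [-1.13, 4.28], [0.06, 2.93], [-2.69, 2.69]. Speed limits (rad/s): [2.22, 2.22, 2.79, 3.14, 3.14, 3.14].

## Interface

Orientations are given as [roll, pitch, yaw] about the fixed x, y, z axes, in that order (R = Rz(yaw) Ry(pitch) Rx(roll)).
In Python, from cell import env gives the robot as it stands.
- The arm moves only by the tool jog_arm, never from a script. Its argument "motion" is a list of rows, each a list of 7 numbers: the turn, a rotation vector about the tool's x, y, z in degrees, then the shift along the tool's x, y, z in mm, then the finger opening in mm, from 0 to 95.1. In form: [[wx, wy, wz, x, y, z, hand], ...]. A call has 1 to 10 rows; each row shifts and turns the commanded pose from where the row before left it, along the tool's axes as they then stand; what a row does not reach is not made up. A row lasts 1/8 s, in which the tool goes at most 62.5 mm and 10.7 degrees, less where a joint would pass 70% of its speed; a pose out of reach is approached as far as the arm can. A call is refused whole if a number of a shift passes 62.5 or a number of a turn 10.7, either way. A call with a gripper value outside its range is refused whole. The fingers move at their own pace and stop on an object; the grip force is fixed at half the most. Time passes only in rows, so rows that do not move let the fingers close. It gives the time, the measured TCP pose, the force, the opening and the grip force at its end, in the units of the state.
- env.state(): the state, without advancing time (a new reading comes with each control period).
- env.read_camera(name): name is "side" or "top" or "wrist"; returns a dict with "color" (480x640x3 uint8, red, green, blue), "z_map" (480x640 float32, mm along the optical axis (not along the pixel's ray), 0 where there is no reading), "camera_matrix" (3x3 intrinsics, pixels), "k1" (the pictures are not rectified: a ray, as slopes to the right and down, at radius r is drawn at 1 + k1 r^2 times it, then the intrinsics apply), "world_to_cam" (4x4, takes a point from world to camera coordinates). Camera axes: x right, y up, looking along -z (the intrinsics and any distortion apply to the point x, -y, -z); pixel columns grow to the right and rows downward; lengths in mm; the calibration is good to about 2 mm. A picture is of the moment at which its call begins.
- env.job_done(): hands the job in; it is judged then, once.
Trained networks look in the newest picture that a camera, given by its name, has taken for a name from the list of things; names that differ only in an ending like _2 or _b are one class to them, and where a whole thing is asked for, a point or a joint stands for the part that bears it (a point fixed in the world has none). Each returns a list of dicts, best first, with "score" (0 to 1); they miss things now and then, are a little off and sometimes report something else, mostly with a low value. They report only what shows in the picture. A call takes as long as a camera call. They do not tell look-alikes from the thing itself.
- env.recognise(camera, thing): "location" ([column, row] in pixels, amid what is visible of it).
The state is a dict: "t": time; "joints": joint angles; "qvel": joint speeds; "tau": joint torques, N m; "eef_pos": TCP position; "tcp_rot": TCP orientation; "ft_force": force on the tool from outside, world axes, zero at the start; "moment": the same for the moment, N m; "opening": opening from 0.0 (shut) to 1.0 (fully open); "grip_force": force on a finger pad.
Only numpy, scipy, OpenCV 4.12 (cv2) and the standard library are available. Lean on these libraries where they do the work, as an engineer would, in place of code of your own. Each camera call takes 0.05 s, during which the arm holds its last target. There are 200 camera calls.

## Task

The four rinsed beakers on the lab bench must be closed against dust: take the stack of grey covers apart and set each cover on the beaker of its own size, smallest cover on the smallest beaker and so on up to the largest, with the plug in the mouth and the flange flat on the rim. Set the covers down gently, do not drop them, and do not knock over any beaker or the stoppered flasks standing among them; leave every beaker standing upright on the bench.

Things in the scene. Friction and masses are not known exactly. Their poses are not given: they have to be found in the camera images.
- cover_a: Smallest of four round grey covers, stacked largest at the bottom. Flat flange 42 mm across, 9 mm thick, over a central plug 9 mm across, 8 mm deep; 17 mm in all. In the stack each plug rests on the next cover's flat top, so 8 mm of air lies between flanges. Origin: centre of the plug's underside, z up (flange z = 8 to 17 mm). Loose, 10 to 70 g, no knob: grip the flange's edge.
- cover_b: Second smallest of four round grey covers, stacked largest at the bottom. Flat flange 52 mm across, 9 mm thick, over a central plug 16 mm across, 8 mm deep; 17 mm in all. In the stack each plug rests on the next cover's flat top, so 8 mm of air lies between flanges. Origin: centre of the plug's underside, z up (flange z = 8 to 17 mm). Loose, 10 to 70 g, no knob: grip the flange's edge.
- cover_c: Second largest of four round grey covers, stacked largest at the bottom. Flat flange 61 mm across, 9 mm thick, over a central plug 23 mm across, 8 mm deep; 17 mm in all. In the stack each plug rests on the next cover's flat top, so 8 mm of air lies between flanges. Origin: centre of the plug's underside, z up (flange z = 8 to 17 mm). Loose, 10 to 70 g, no knob: grip the flange's edge.
- cover_d: Largest of four round grey covers, stacked largest at the bottom. Flat flange 70 mm across, 9 mm thick, over a central plug 30 mm across, 8 mm deep; 17 mm in all. In the stack each plug rests on the next cover's flat top, so 8 mm of air lies between flanges. Origin: centre of the plug's underside, z up (flange z = 8 to 17 mm). Loose, 10 to 70 g, no knob: grip the flange's edge.
- beaker_a: Smallest of four clear glass beakers, empty, open end up, apart on the bench: 26 mm outside (28 mm over the rim), 35 mm high, bore 22 mm. Origin: centre of its underside, z up (rim at z = 35 mm). Loose, light. With its cover (the smallest one) home, the flange lies on the rim and the cover's origin is 27 mm above the beaker's.
- beaker_b: Second smallest of four clear glass beakers, empty, open end up, apart on the bench: 34 mm outside (36 mm over the rim), 50 mm high, bore 30 mm. Origin: centre of its underside, z up (rim at z = 50 mm). Loose, light. With its cover (the second smallest one) home, the flange lies on the rim and the cover's origin is 42 mm above the beaker's.
- beaker_c: Second largest of four clear glass beakers, empty, open end up, apart on the bench: 42 mm outside (44 mm over the rim), 60 mm high, bore 38 mm. Origin: centre of its underside, z up (rim at z = 60 mm). Loose, light. With its cover (the second largest one) home, the flange lies on the rim and the cover's origin is 52 mm above the beaker's.
- beaker_d: Largest of four clear glass beakers, empty, open end up, apart on the bench: 50 mm outside (52 mm over the rim), 70 mm high, bore 46 mm. Origin: centre of its underside, z up (rim at z = 70 mm). Loose, light. With its cover (the largest one) home, the flange lies on the rim and the cover's origin is 62 mm above the beaker's.
- flask_1: A stoppered glass volumetric flask standing among the beakers, a bystander: round body 39 mm in diameter, thin neck, white stopper with a green dot, 107 mm high. Origin: centre of its underside; z up. Loose, top-heavy.
- flask_2: A stoppered glass volumetric flask standing among the beakers, a bystander: round body 39 mm in diameter, thin neck, white stopper with a green dot, 107 mm high. Origin: centre of its underside; z up. Loose, top-heavy.
Things that resemble listed ones, but are neither listed nor needed, are in the scene too. What is shaped like the cover_d but blue or orange is not meant.

How it is judged (in metres and radians):
At the end, for the whole second after the job is handed in: Each cover sits on the beaker of its own size rank: plug in the mouth (axes within 7.5 to 9 mm, its free play), flange on the rim within 2 mm, tilt under 0.1 rad; all beakers upright on the bench (0.1 rad), both flasks standing (0.2 rad), all at rest and released (horizontal distance between cover_a and beaker_a below 0.0075 m and z of cover_a in the frame of beaker_a between 0.025 and 0.029 m and angle between each of cover_a, beaker_a, cover_b, beaker_b, cover_c, beaker_c, cover_d, beaker_d's own z axis and vertical below 0.1 rad and height (world z) of each of beaker_a, beaker_b, beaker_c, beaker_d below 0.004 m and linear speed of each of cover_a, beaker_a, cover_b, beaker_b, cover_c, beaker_c, cover_d, beaker_d below 0.02 m/s and horizontal distance between cover_b and beaker_b below 0.008 m and z of cover_b in the frame of beaker_b between 0.04 and 0.044 m and horizontal distance between cover_c and beaker_c below 0.0085 m and z of cover_c in the frame of beaker_c between 0.05 and 0.054 m and horizontal distance between cover_d and beaker_d below 0.009 m and z of cover_d in the frame of beaker_d between 0.06 and 0.064 m and angle between each of flask_1, flask_2's own z axis and vertical below 0.2 rad); the robot touches nothing.
It fails at once if a beaker or a flask is knocked over (tipped more than 35 degrees) (angle between any of beaker_a, beaker_b, beaker_c, beaker_d, flask_1, flask_2's own z axis and vertical above 0.6 rad).
It fails at once if a cover is dropped or thrown (moves faster than 0.7 m/s with no finger on it, a fall of about 25 mm) ((contact force between cover_a and the fingers below 0.05 N and linear speed of cover_a above 0.7 m/s) or (contact force between cover_b and the fingers below 0.05 N and linear speed of cover_b above 0.7 m/s) or (contact force between cover_c and the fingers below 0.05 N and linear speed of cover_c above 0.7 m/s) or (contact force between cover_d and the fingers below 0.05 N and linear speed of cover_d above 0.7 m/s)).
It also fails if it takes over 104 s, if anything falls off the work surface, if the arm or the gripper's body presses on something with over 40 N, if the wrist force passes 120 N, or if a joint passes its speed limit or range.

## Working session

There is one attempt and no reset: what is moved stays moved. The work goes in short steps, Python scripts to look and compute and a tool call to move; the robot and the scene stay as the last step left them, time stands still between calls to the robot, and variables do not carry over. Pictures are saved under pics/ and viewed, at most 14 in all, crops included, and the job is handed in when it is done.

Besides the shell and the picture viewer there is one more tool, called by a JSON object that holds its "op" and its "data", one argument or row to a line. jog_arm: Moves the arm, as the interface text tells. Its arguments: {"type":"object","properties":{"motion":{"type":"array"}},"required":["motion"]}

```bash
ls; mkdir -p pics
cat > h.py <<'E'
import numpy as np, cv2
from cell import env
def deproj(c, uv, z=None, plane=None):
    K=c["camera_matrix"];k1=c["k1"]
    d=np.array([(uv[0]-K[0,2])/K[0,0],(uv[1]-K[1,2])/K[1,1]]);s=d.copy()
    for _ in range(20): s=d/(1+k1*(s@s))
    ray=np.array([s[0],-s[1],-1.0]);M=np.linalg.inv(np.array(c["world_to_cam"]))
    o=M[:3,3];r=M[:3,:3]@ray
    t=z if z is not None else (plane-o[2])/r[2]
    return o+t*r
def proj(c,P):
    p=np.array(c["world_to_cam"])@np.append(P,1);s=np.array([p[0],-p[1]])/-p[2]
    s=s*(1+c["k1"]*(s@s));K=c["camera_matrix"];return s[0]*K[0,0]+K[0,2],s[1]*K[1,1]+K[1,2]
def cloud(c):
    K=c["camera_matrix"];k1=c["k1"];h,w=c["z_map"].shape
    u,v=np.meshgrid(np.arange(w),np.arange(h))
    dx=(u-K[0,2])/K[0,0];dy=(v-K[1,2])/K[1,1];x,y=dx,dy
    for _ in range(20):
        f=1+k1*(x*x+y*y);x,y=dx/f,dy/f
    z=c["z_map"];M=np.linalg.inv(np.array(c["world_to_cam"]))
    P=np.stack([x*z,-y*z,-z],-1)@M[:3,:3].T+M[:3,3];P[z<=0]=np.nan
    return P
def save(c,n): cv2.imwrite(f"pics/{n}.png",c["color"][:,:,::-1])
E
python3 - <<'E'
from h import *
print(env.state())
for n in("top","side"):
    c=env.read_camera(n);save(c,n+"0");P=cloud(c)
    print(n,np.round(np.linalg.inv(np.array(c["world_to_cam"]))[:3,3]),c["k1"],c["camera_matrix"][0,0])
    for t in("cover_a","beaker_a","flask_1"):
        for d in env.recognise(n,t):
            u,v=d["location"];p=P[int(v),int(u)]
            print(t,round(d["score"],2),np.round([u,v]),np.round(p),np.round(deproj(c,(u,v),plane=0)))
E
```

```text
pics
{'t': 0.0, 'joints': array([-1.44961765e+00,  4.91568738e-01,  1.55947231e+00, -4.11512944e-05,
        1.09164814e+00, -1.05594933e-01]), 'qvel': array([ 0.000977  , -0.00067404, -0.00270495, -0.00145399, -0.00015334,
       -0.00181995]), 'tau': array([ 2.05867771e-03, -6.12642074e+01, -2.58175349e+01,  6.92785112e-02,
        4.82733117e-02, -1.27067988e-04]), 'eef_pos': array([ 140.52096708, -608.83674502,  291.64811624]), 'tcp_rot': array([-3.14049838e+00, -7.92798645e-05,  2.26792555e-01]), 'ft_force': array([-0.01498491,  0.5954355 , -0.21865064]), 'moment': array([ 0.00678704, -0.02753839, -0.01150985]), 'grip_force': 0.0, 'opening': 0.9999459030712254}
top [ 397.   48. 1089.] -0.002333502059611433 596.1207160503865
cover_a 0.93 [183. 327.] [382. 308.  19.] [381. 311.   0.]
cover_a 0.88 [311. 284.] [465.  80.  15.] [464.  81.   0.]
cover_a 0.86 [240. 298.] [434. 199.  72.] [436. 208.   0.]
cover_a 0.82 [260. 302.] [429. 167.  53.] [429. 172.   0.]
cover_a 0.67 [266. 299.] [434. 161.  25.] [434. 162.   0.]
cover_a 0.63 [258. 291.] [448. 171.  51.] [449. 176.   0.]
cover_a
[... 623 characters left out ...]
.] [315. 228.  16.] [313. 214.   0.]
cover_a 0.79 [381. 399.] [376. 313.  17.] [376. 299.   0.]
cover_a 0.66 [353. 297.] [430. 194.  69.] [437. 114.   0.]
cover_a 0.59 [348. 325.] [433. 211.  33.] [436. 177.   0.]
cover_a 0.59 [348. 339.] [430. 220.  16.] [431. 204.   0.]
cover_a 0.47 [279. 200.] [601. -74.  48.] [ 623. -152.    0.]
beaker_a 0.74 [237. 260.] [620. 114.  46.] [643.  58.   0.]
beaker_a 0.7 [280. 199.] [601. -75.  49.] [ 623. -157.    0.]
beaker_a 0.62 [350. 237.] [458.   4.  36.] [464. -47.   0.]
beaker_a 0.51 [368. 190.] [ 447. -177.   28.] [ 451. -227.    0.]
flask_1 0.59 [231. 326.] [587. 247.  39.] [602. 211.   0.]
flask_1 0.58 [208. 218.] [709.   6.  45.] [740. -61.   0.]
```

View pics/top0.png

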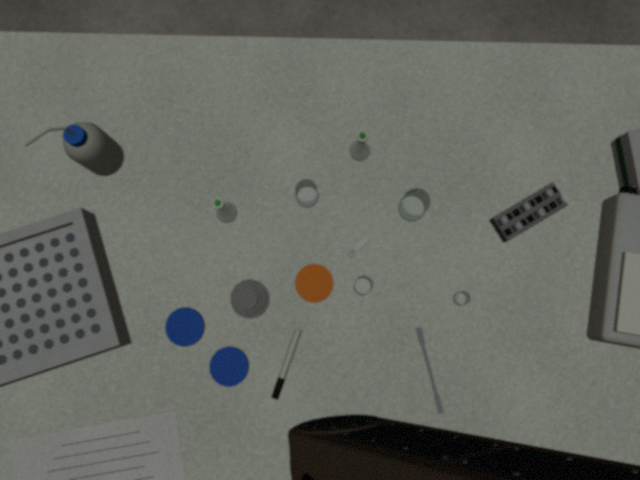

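View pics/side0.png

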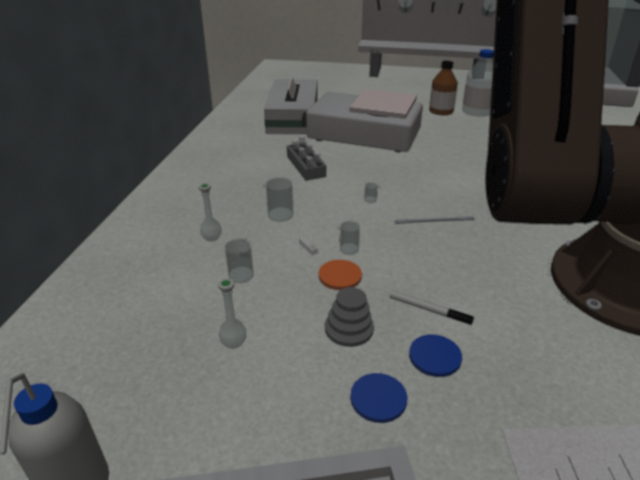

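The top view shows the stack at (250,298) with its top displaced left by parallax. The beakers are at (412,206) d, (307,193) c, (363,284) b and (461,297) a, and the flasks at (226,211) and (359,149). The side view agrees: there is a blue disc at (380,397), another at (435,355), and an orange one at (340,274). I'll now fit circles to the depth data.

Run:
```python
from h import *
from scipy.optimize import least_squares
def fit(Q,r):
    c0=np.median(Q,0)
    s=least_squares(lambda c:np.hypot(*(Q-c).T)-r,c0,loss="soft_l1",f_scale=1.5);return s.x,np.sqrt(np.median(s.fun**2))
for n in("top","side"):
    c=env.read_camera(n);P=cloud(c).reshape(-1,3);P=P[~np.isnan(P[:,0])]
    for nm,x,y,h,r in(("a",445,-194,35,13),("b",465,-12,50,17),("c",635,88,60,21),("d",612,-94,70,25)):
        m=np.hypot(P[:,0]-x,P[:,1]-y)<r+22
        for lo,hi in((0.12*h,0.6*h),(0.6*h,h-5),(h-5,h+4)):
            Q=P[m&(P[:,2]>lo)&(P[:,2]<hi)]
            if len(Q)>6:
                f,e=fit(Q[:,:2],r);print(n,"beaker",nm,int(lo),int(hi),len(Q),np.round(f,1),round(e,1),"ext",np.round(Q.min(0)),np.round(Q.max(0)))
    m=np.hypot(P[:,0]-435,P[:,1]-203)<55
    for nm,z,r in(("d",17,35),("c",34,30.5),("b",51,26),("a",68,21)):
        Q=P[m&(abs(P[:,2]-z)<4)]
        if len(Q)>3: print(n,"cover",nm,len(Q),"mid",np.round((Q.min(0)+Q.max(0))/2,1),"size",np.round(Q.max(0)-Q.min(0)),"med",np.round(np.median(Q,0),1))
    for x,y in((591,238),(708,0)):
        Q=P[(np.hypot(P[:,0]-x,P[:,1]-y)<45)&(P[:,2]>85)]
        Q2=P[(np.hypot(P[:,0]-x,P[:,1]-y)<45)&(P[:,2]>12)&(P[:,2]<60)]
        print("flask",len(Q),np.round(np.median(Q,0)) if len(Q) else "",np.round(np.median(Q2,0)))
```

```text
top beaker a 4 21 82 [ 443.3 -187.7] 1.7 ext [ 417. -226.    4.] [ 457. -163.   21.]
top beaker a 21 30 27 [ 445.4 -187.7] 1.3 ext [ 430. -202.   21.] [ 455. -176.   30.]
top beaker a 30 39 80 [ 444.3 -188.7] 0.9 ext [ 428. -202.   30.] [ 458. -175.   38.]
top beaker b 6 30 49 [461.1 -10.9] 1.1 ext [445. -27.   7.] [478.   5.  29.]
top beaker b 30 45 28 [462.4  -9.8] 0.7 ext [446. -27.  30.] [483.   3.  45.]
top beaker b 45 54 99 [463.2 -11.6] 0.9 ext [446. -29.  45.] [484.   4.  53.]
top beaker c 7 36 149 [625.4  93.1] 1.3 ext [606.  72.   7.] [667. 115.  36.]
top beaker c 36 55 105 [625.3  93.5] 1.2 ext [606.  71.  36.] [648. 114.  55.]
top beaker c 55 64 124 [626.2  92.6] 0.9 ext [606.  68.  55.] [647. 114.  63.]
top beaker d 8 42 230 [607.9 -99.5] 1.2 ext [ 582. -123.    9.] [633. -75.  42.]
top beaker d 42 65 175 [608.  -99.2] 1.3 ext [ 584. -123.   42.] [636. -75.  65.]
top beaker d 65 74 145 [608.9 -99.8] 0.9 ext [ 584. -125.   65.] [639. -75.  73.]
top cover d 224 mid [435.  190.9  17.1] size [68. 69.  8.] med [428.6 176.8  16.1]
top cover c 207 mid [434.4 190.8  33.9] size [
[... 1003 characters left out ...]
67.  55.] [646. 118.  62.]
side beaker d 8 42 402 [ 607.3 -100. ] 0.7 ext [ 582. -113.    8.] [634. -72.  42.]
side beaker d 42 65 458 [606.9 -98.7] 1.1 ext [ 581. -126.   42.] [631. -72.  65.]
side beaker d 65 74 183 [607.  -98.3] 1.2 ext [ 581. -129.   65.] [636. -73.  72.]
side cover d 498 mid [432.  201.8  16.2] size [70. 52.  6.] med [428.3 214.4  16.7]
side cover c 432 mid [432.1 201.8  33.5] size [60. 43.  7.] med [430.4 210.8  33.7]
side cover b 407 mid [431.2 198.8  50.2] size [52. 40.  6.] med [429.5 205.7  51. ]
side cover a 541 mid [431.  192.1  67.6] size [41. 42.  7.] med [430.5 193.9  68. ]
flask 249 [586. 245. 106.] [584. 250.  30.]
flask 135 [708.   5. 103.] [706.   9.  30.]
```

{"op": "jog_arm", "data": {
  "motion": [
    [0,0,6.5,0,0,0,95],
    [0,0,6.5,0,0,0,95],
    [0,0,0,38,-38,0,95],
    [0,0,0,38,-38,0,95],
    [0,0,0,38,-38,0,95],
    [0,0,0,38,-38,0,95],
    [0,0,0,38,-38,0,95],
    [0,0,0,38,-38,0,95],
    [0,0,0,38,-38,0,95],
    [0,0,0,38,-38,0,95]
  ]
}}

```text
t: 1.75
eef_pos: [445.7, -303.7, 292.5]
tcp_rot: [3.141, -0.0, -0.0]
ft_force: [0.5, -0.4, -0.7]
opening: 0.994
grip_force: 0.0
```

{"op": "jog_arm", "data": {
  "motion": [
    [0,0,0,-1.5,-55,6,95],
    [0,0,0,-1.5,-55,6,95],
    [0,0,0,-1.5,-55,6,95],
    [0,0,0,-1.5,-55,6,95],
    [0,0,0,-1.5,-55,6,95],
    [0,0,0,-1.5,-55,6,95],
    [0,0,0,-1.5,-55,6,95],
    [0,0,0,-1.5,-55,6,95],
    [0,0,0,-1.5,-55,6,95],
    [0,0,0,0,0,0,95]
  ]
}}

```text
t: 3.0
eef_pos: [430.6, 192.8, 237.9]
tcp_rot: [-3.142, 0.0, 0.005]
ft_force: [0.2, 0.2, -0.1]
opening: 0.999
grip_force: 0.0
```

```bash
cat > stk.py <<'E'
from h import *
import sys
env_s=env.state();print(np.round(env_s["t"],2),np.round(env_s["eef_pos"],1),np.round(env_s["tcp_rot"],3))
for n in ("wrist","top","side"):
    c=env.read_camera(n);save(c,n+sys.argv[1]);P=cloud(c).reshape(-1,3);P=P[~np.isnan(P[:,0])]
    m=np.hypot(P[:,0]-432,P[:,1]-191)<50
    for nm,z in(("d",17),("c",34),("b",51),("a",68)):
        Q=P[m&(abs(P[:,2]-z)<4)]
        if len(Q)>20: print(n,nm,len(Q),"mid",np.round((Q.min(0)+Q.max(0))/2,1),"size",np.round(Q.max(0)-Q.min(0)),"med",np.round(np.median(Q,0),1))
E
python3 stk.py 1
```

```text
3.0 [430.6 192.8 237.9] [-3.142  0.     0.005]
wrist d 699 mid [439.4 189.3  16.5] size [56. 69.  7.] med [455.7 190.1  17.8]
wrist c 768 mid [439.2 189.1  33.6] size [47. 60.  7.] med [452.3 189.2  34.8]
wrist b 797 mid [433.2 189.1  50.4] size [48. 51.  7.] med [447.1 194.2  51.8]
wrist a 2101 mid [431.3 188.5  67.5] size [41. 41.  7.] med [432.  188.5  68.9]
side d 495 mid [432.  202.1  16.5] size [69. 51.  7.] med [428.7 214.3  16.7]
side c 434 mid [432.1 201.5  33.3] size [60. 43.  6.] med [430.7 210.7  33.7]
side b 407 mid [431.3 197.8  50.3] size [52. 41.  7.] med [429.  205.7  50.9]
side a 547 mid [430.8 192.3  67.1] size [40. 45.  6.] med [430.5 194.   68.1]
```

View pics/wrist1.png

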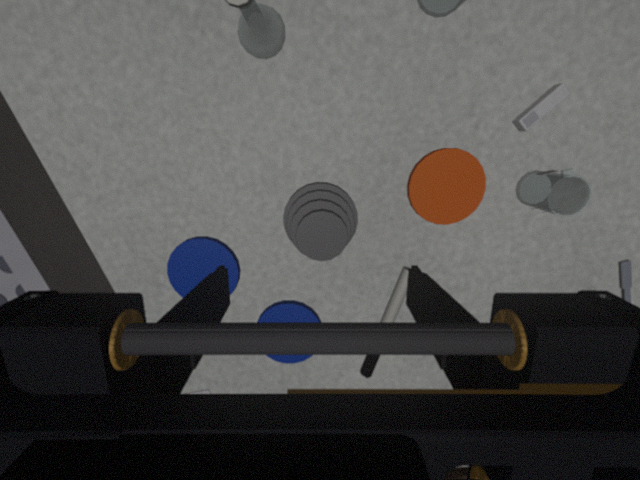

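The wrist view shows the stack at (321,235), centred between the fingertips at columns 229 and 407. I'm going down onto cover_a.

{"op": "jog_arm", "data": {
  "motion": [
    [0,0,0,1,2.5,40,70],
    [0,0,0,0,0,40,60],
    [0,0,0,0,0,15,56],
    [0,0,0,0,0,5,56],
    [0,0,0,0,0,4,56],
    [0,0,0,0,0,0,56],
    [0,0,0,0,0,0,56]
  ]
}}

```text
t: 4.03
eef_pos: [432.3, 187.4, 134.7]
tcp_rot: [-3.141, -0.001, -0.0]
ft_force: [0.2, -0.2, -0.1]
opening: 0.595
grip_force: 0.0
```

```bash
python3 stk.py 2
```

```text
4.03 [432.3 187.4 134.7] [-3.141e+00 -1.000e-03 -0.000e+00]
wrist d 1469 mid [443.8 189.1  16.7] size [47. 69.  7.] med [457.7 187.6  17.8]
wrist c 1731 mid [442.2 189.4  33.4] size [41. 60.  7.] med [453.5 187.5  34.8]
wrist b 1880 mid [437.4 189.5  50.5] size [40. 51.  7.] med [448.1 191.6  51.8]
wrist a 4977 mid [434. 186.  68.] size [36. 69.  8.] med [434.3 188.3  68.9]
side d 490 mid [431.9 201.1  16.3] size [69. 53.  6.] med [428.7 214.6  16.8]
side c 431 mid [432.2 201.1  33.3] size [60. 44.  7.] med [431.3 210.5  33.8]
side b 288 mid [431.3 197.9  50. ] size [51. 42.  6.] med [421.9 204.2  50.8]
side a 133 mid [430.9 208.7  68.1] size [41. 34.  8.] med [420.5 205.   68.2]
```

View pics/wrist2.png

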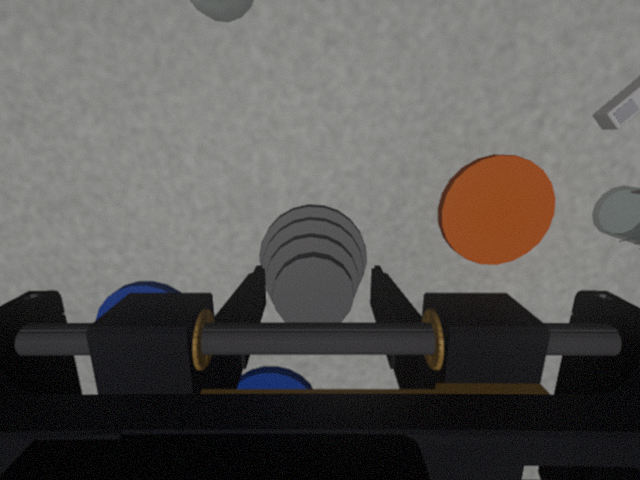

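The fingertips at columns 266 and 371 straddle the top cover, whose centre is at column 314. That puts the cover about 2 mm off to the left (+y), so I'll correct, close and lift.

{"op": "jog_arm", "data": {
  "motion": [
    [0,0,0,0,-1.7,2,52],
    [0,0,0,0,0,0,48],
    [0,0,0,0,0,0,44],
    [0,0,0,0,0,0,38],
    [0,0,0,0,0,0,34],
    [0,0,0,0,0,0,34],
    [0,0,0,0,0,0,34],
    [0,0,0,0,0,-3,34],
    [0,0,0,0,0,-6,34]
  ]
}}

```text
t: 5.3
eef_pos: [432.1, 189.1, 141.4]
tcp_rot: [3.141, 0.0, -0.0]
ft_force: [-0.6, -0.2, -0.2]
opening: 0.43
grip_force: 30.0
```

```bash
python3 stk.py 3
```

```text
5.3 [432.1 189.1 141.4] [ 3.141  0.    -0.   ]
wrist d 1390 mid [443.9 189.2  16.4] size [47. 69.  7.] med [457.7 188.6  17.8]
wrist c 1578 mid [445.7 189.   33.5] size [34. 60.  7.] med [453.9 189.2  34.8]
wrist b 1870 mid [443.4 188.7  50.8] size [28. 49.  8.] med [447.8 190.2  51.8]
wrist a 224 mid [436.7 187.7  68.1] size [30. 50.  8.] med [443.  187.7  69.9]
side d 504 mid [431.9 202.2  16.2] size [70. 53.  6.] med [428.6 214.7  16.8]
side c 421 mid [432.1 202.5  33.3] size [60. 41.  7.] med [431.2 210.8  33.9]
side b 488 mid [431.3 196.9  50.6] size [51. 44.  7.] med [428.3 203.9  50.9]
side a 89 mid [431.3 204.7  68.2] size [41. 24.  8.] med [430.7 215.2  69.5]
```

{"op": "jog_arm", "data": {
  "motion": [
    [0,0,0,0,0,-25,34],
    [0,0,0,0,10,-25,34],
    [0,0,0,1,30,0,34],
    [0,0,0,1,50,0,34],
    [0,0,0,2,55,0,34],
    [0,0,0,2,55,0,34],
    [0,0,0,2,55,0,34],
    [0,0,0,2,55,0,34],
    [0,0,0,1,43,0,34],
    [0,0,0,0,25,0,34]
  ]
}}

```text
t: 6.7
eef_pos: [442.9, -190.9, 191.2]
tcp_rot: [3.141, -0.0, -0.002]
ft_force: [0.3, 0.3, 0.2]
opening: 0.431
grip_force: 30.0
```

{"op": "jog_arm", "data": {
  "motion": [
    [0,0,0,0,0,25,34],
    [0,0,0,0,0,20,34],
    [0,0,0,0,0,0,34],
    [0,0,0,0,0,0,34]
  ]
}}

```text
t: 7.2
eef_pos: [443.3, -188.9, 146.8]
tcp_rot: [3.141, -0.0, 0.0]
ft_force: [-0.3, 0.4, 0.1]
opening: 0.428
grip_force: 30.0
```

```bash
cat > bk.py <<'E'
from h import *
from scipy.optimize import least_squares
import sys
B={"a":(443,-188.5,35,13.5),"b":(462,-11,50,17.5),"c":(625,94,60,21.5),"d":(607.5,-99,70,25.5)}
x,y,h,r=B[sys.argv[1]]
s=env.state();print(np.round(s["t"],2),np.round(s["eef_pos"],1),np.round(s["tcp_rot"],3))
for n in ("wrist","side","top"):
    c=env.read_camera(n);save(c,n+"_"+sys.argv[2]);P=cloud(c).reshape(-1,3);P=P[~np.isnan(P[:,0])]
    m=np.hypot(P[:,0]-x,P[:,1]-y)<r+10
    for lo,hi in((0.15*h,0.6*h),(0.6*h,h-5),(h-5,h+3)):
        Q=P[m&(P[:,2]>lo)&(P[:,2]<hi)][:,:2]
        if len(Q)>15:
            f=least_squares(lambda c:np.hypot(*(Q-c).T)-r,(x,y),loss="soft_l1",f_scale=1.5)
            print(n,int(lo),int(hi),len(Q),np.round(f.x,1),round(np.sqrt(np.median(f.fun**2)),1))
    Q=P[(np.hypot(P[:,0]-x,P[:,1]-y)<r+25)&(P[:,2]>h+4)&(P[:,2]<h+60)]
    if len(Q)>20:
        zt=np.percentile(Q[:,2],np.arange(0,101,20));print(n,"above",len(Q),"mid",np.round((Q.min(0)+Q.max(0))/2,1),"size",np.round(Q.max(0)-Q.min(0)),"z",np.round(zt))
E
python3 bk.py a 4
```

```text
7.2 [ 443.3 -188.9  146.8] [ 3.141 -0.     0.   ]
wrist 5 21 230 [ 442.3 -190.6] 0.4
wrist 21 30 142 [ 442.  -190.7] 0.2
wrist 30 38 203 [ 441.7 -190.7] 0.5
wrist above 5653 mid [ 445.8 -190.2   82.2] size [35. 57. 26.] z [69. 83. 83. 84. 84. 95.]
side 5 21 95 [ 443.1 -189.5] 0.8
side 21 30 75 [ 442.6 -188.3] 1.3
side 30 38 84 [ 441.8 -187.9] 1.4
side above 227 mid [ 442.2 -183.8   81.9] size [41. 55. 26.] z [69. 76. 81. 82. 87. 95.]
```

View pics/wrist_4.png

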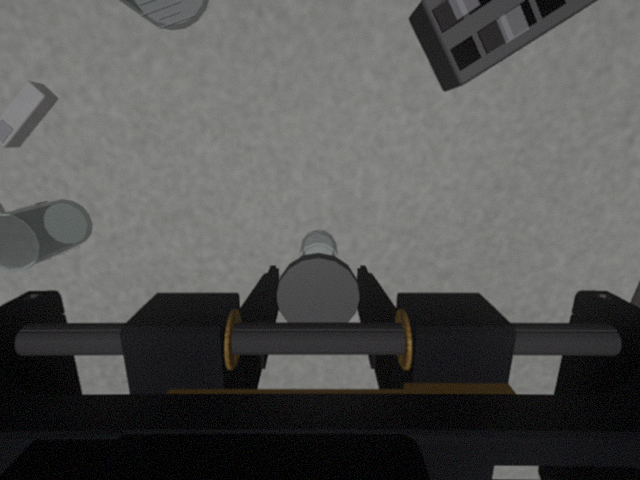

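The cover at column 318 sits above beaker_a at column 319, so they're aligned. Lowering.

{"op": "jog_arm", "data": {
  "motion": [
    [0,0,0,-0.5,0.5,18,34],
    [0,0,0,0,0,12,34],
    [0,0,0,0,0,5,34],
    [0,0,0,0,0,2,34],
    [0,0,0,0,0,1,34],
    [0,0,0,0,0,0,34]
  ]
}}

```text
t: 8.1
eef_pos: [442.7, -189.4, 108.4]
tcp_rot: [3.141, -0.0, -0.0]
ft_force: [-0.7, -0.8, 0.5]
opening: 0.434
grip_force: 30.0
```

```bash
python3 bk.py a 5
```

```text
8.1 [ 442.7 -189.4  108.4] [ 3.141 -0.    -0.   ]
wrist 5 21 185 [ 442.4 -190.4] 0.4
wrist 30 38 93 [ 450.  -184.3] 2.5
wrist above 7889 mid [ 445.4 -190.8   67. ] size [35. 61. 56.] z [39. 45. 45. 46. 71. 95.]
side 5 21 89 [ 442.9 -189. ] 0.9
side 21 30 20 [ 442.8 -189.1] 0.9
side above 312 mid [ 441.4 -183.1   61. ] size [40. 59. 44.] z [39. 44. 50. 60. 71. 83.]
```

{"op": "jog_arm", "data": {
  "motion": [
    [0,0,0,0,0,0.8,34],
    [0,0,0,0,0,0,34],
    [0,0,0,0,0,0,43],
    [0,0,0,0,0,0,46],
    [0,0,0,0,0,0,52],
    [0,0,0,0,0,0,60],
    [0,0,0,0,0,-5,60],
    [0,0,0,0,0,-20,70],
    [0,0,0,0,0,-40,80],
    [0,0,0,0,0,-30,80]
  ]
}}

```text
t: 9.5
eef_pos: [442.6, -189.3, 204.0]
tcp_rot: [3.141, -0.001, -0.0]
ft_force: [0.8, -0.4, -0.3]
opening: 0.835
grip_force: 0.0
```

```bash
python3 bk.py a 6
```

```text
9.5 [ 442.6 -189.3  204. ] [ 3.141e+00 -1.000e-03 -0.000e+00]
wrist 30 38 16 [ 450.1 -191.4] 1.1
wrist above 2260 mid [ 442.  -190.8   43.2] size [42. 41.  8.] z [39. 44. 45. 45. 45. 47.]
side 5 21 93 [ 442.9 -189.2] 0.8
side 21 30 56 [ 442.7 -189.4] 0.8
side 30 38 24 [ 443.8 -182.3] 1.7
side above 210 mid [ 441.4 -187.    43.2] size [40. 45.  8.] z [39. 43. 44. 45. 45. 47.]
```

View pics/wrist_6.png

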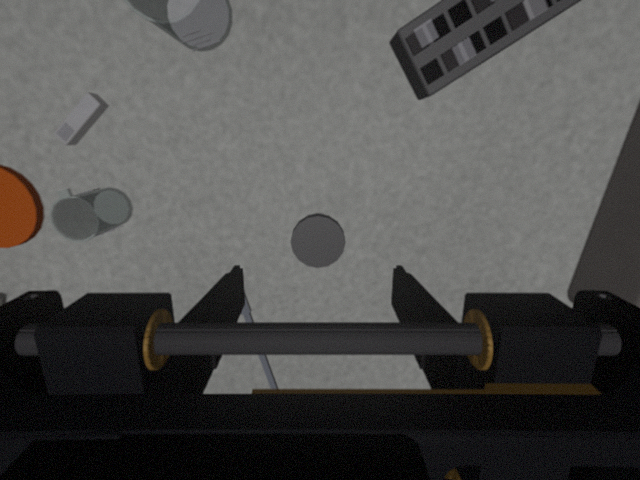

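Cover_a lies flat at (318,240) in the wrist view: top at z = 44, centred on its beaker. Going back for cover_b.

{"op": "jog_arm", "data": {
  "motion": [
    [0,0,0,-1,-25,0,80],
    [0,0,0,-1,-45,0,80],
    [0,0,0,-1,-58,0,80],
    [0,0,0,-2,-58,0,80],
    [0,0,0,-2,-58,0,80],
    [0,0,0,-2,-58,0,80],
    [0,0,0,-1,-45,0,80],
    [0,0,0,-1,-31,0,75],
    [0,0,0,0,0,35,70],
    [0,0,0,0,0,30,66]
  ]
}}

```text
t: 10.9
eef_pos: [431.0, 189.0, 135.7]
tcp_rot: [3.141, 0.001, 0.001]
ft_force: [0.1, 0.6, 0.5]
opening: 0.706
grip_force: 0.0
```

{"op": "jog_arm", "data": {
  "motion": [
    [0,0,0,0,0,15,66],
    [0,0,0,0,0,6,66],
    [0,0,0,0,0,0,66],
    [0,0,0,0,0,0,66]
  ]
}}

```text
t: 11.4
eef_pos: [431.8, 188.7, 116.8]
tcp_rot: [-3.142, -0.001, -0.0]
ft_force: [-0.6, -0.2, 0.0]
opening: 0.694
grip_force: 0.0
```

```bash
python3 stk.py 7
```

```text
11.4 [431.8 188.7 116.8] [-3.142e+00 -1.000e-03 -0.000e+00]
wrist d 1750 mid [444.1 189.2  16.5] size [46. 69.  7.] med [457.9 188.7  17.8]
wrist c 2120 mid [443.  189.2  33.5] size [40. 61.  7.] med [453.5 188.3  34.8]
wrist b 7122 mid [436.5 187.   51. ] size [42. 79.  8.] med [436.  189.5  51.9]
wrist a 554 mid [433.9 187.4  68. ] size [19. 82.  8.] med [441.3 220.   68. ]
side d 489 mid [431.9 202.4  16.2] size [69. 51.  6.] med [428.4 214.5  16.8]
side c 307 mid [432.2 202.2  33. ] size [60. 41.  6.] med [426.1 207.8  33.7]
side b 195 mid [431.1 212.2  50.9] size [49. 39.  8.] med [421.1 208.8  51. ]
side a 75 mid [430.3 231.2  68. ] size [22.  4.  8.] med [429.6 231.2  67.8]
```

View pics/wrist7.png

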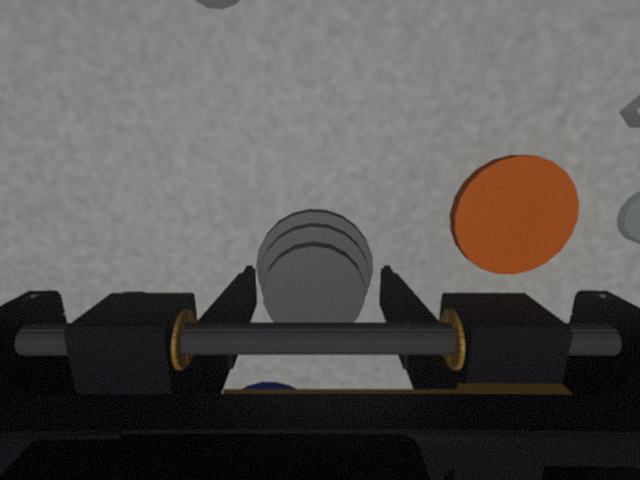

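Cover_b's centre is at column 315 and the finger middle at 318. I'll shift about 1.2 mm, then grip and lift.

{"op": "jog_arm", "data": {
  "motion": [
    [0,0,0,0,-1.2,1.5,62],
    [0,0,0,0,0,0,58],
    [0,0,0,0,0,0,54],
    [0,0,0,0,0,0,49],
    [0,0,0,0,0,0,44],
    [0,0,0,0,0,0,44],
    [0,0,0,0,0,0,44],
    [0,0,0,0,0,-3,44],
    [0,0,0,0,0,-6,44],
    [0,0,0,0,0,-20,44]
  ]
}}

```text
t: 12.8
eef_pos: [431.4, 189.8, 144.0]
tcp_rot: [3.141, 0.002, -0.0]
ft_force: [-0.3, 0.6, 0.2]
opening: 0.534
grip_force: 30.0
```

```bash
python3 stk.py 8
```

```text
12.8 [431.4 189.8 144. ] [ 3.141e+00  2.000e-03 -0.000e+00]
wrist d 1359 mid [443.5 189.2  16.6] size [48. 69.  7.] med [457.6 189.2  17.8]
wrist c 2726 mid [443.5 189.2  33.8] size [38. 60.  8.] med [449.1 190.4  34.9]
wrist a 104 mid [445.5 188.3  69.2] size [21. 60.  5.] med [441.5 213.8  69.8]
side d 498 mid [432.  202.2  16.6] size [70. 53.  7.] med [428.  214.7  16.9]
side c 919 mid [432.2 194.9  33.3] size [61. 58.  7.] med [429.7 199.4  34. ]
side a 41 mid [424.7 205.5  69.4] size [37. 34.  5.] med [431.4 220.7  70.1]
```

{"op": "jog_arm", "data": {
  "motion": [
    [0,0,0,0,0,-30,44],
    [0,0,0,3,25,0,44],
    [0,0,0,6,40,0,44],
    [0,0,0,7,45,0,44],
    [0,0,0,7,45,0,44],
    [0,0,0,4,30,0,44],
    [0,0,0,3,16,8,44],
    [0,0,0,0,0,15,44],
    [0,0,0,0,0,5,44],
    [0,0,0,0,0,0,44]
  ]
}}

```text
t: 14.2
eef_pos: [461.5, -10.7, 145.4]
tcp_rot: [-3.141, 0.001, 0.001]
ft_force: [-0.2, -1.4, 0.3]
opening: 0.539
grip_force: 30.0
```

```bash
python3 bk.py b 9
```

```text
14.2 [461.5 -10.7 145.4] [-3.141e+00  1.000e-03  1.000e-03]
wrist 7 30 360 [460.4 -13.2] 0.4
wrist 30 45 142 [460.1 -13.5] 0.2
wrist 45 53 97 [463.9 -11.7] 1.0
wrist above 8900 mid [466.9 -11.8  88.9] size [41. 70. 42.] z [ 68.  82.  82.  83.  84. 110.]
side 7 30 213 [461.1 -12. ] 0.8
side 30 45 212 [460.7 -11. ] 1.2
side 45 53 92 [461.9 -10.9] 0.8
side above 533 mid [461.2  -3.3  88.9] size [51. 64. 42.] z [ 68.  79.  82.  83.  95. 110.]
```

View pics/wrist_9.png

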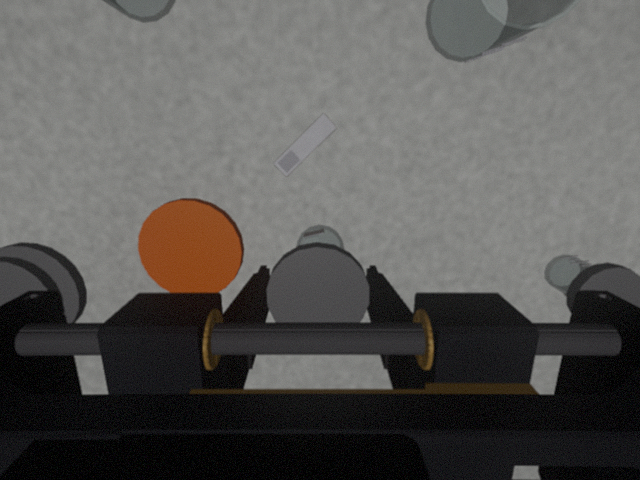

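The cover at column 318 is above beaker_b at column 320. Its top is at z = 82.5 and home is 59, so I'll lower it 23 mm.

{"op": "jog_arm", "data": {
  "motion": [
    [0,0,0,-0.7,1,12,44],
    [0,0,0,0,0,7,44],
    [0,0,0,0,0,2,44],
    [0,0,0,0,0,1,44],
    [0,0,0,0,0,0.5,44],
    [0,0,0,0,0,0,44]
  ]
}}

```text
t: 15.1
eef_pos: [461.0, -12.2, 123.5]
tcp_rot: [3.141, -0.0, -0.0]
ft_force: [0.2, 0.1, -0.6]
opening: 0.538
grip_force: 30.0
```

```bash
python3 bk.py b 10
```

```text
15.1 [461.  -12.2 123.5] [ 3.141 -0.    -0.   ]
wrist 7 30 242 [460.5 -13. ] 0.4
wrist 45 53 67 [470.2  -5. ] 0.9
wrist above 10338 mid [466.5 -13.6  82. ] size [41. 72. 56.] z [ 54.  60.  61.  61.  82. 110.]
side 7 30 222 [461.  -12.1] 0.7
side 30 45 76 [460.9 -11.8] 0.7
side 45 53 17 [457.6  -1.5] 3.8
side above 494 mid [460.8  -2.2  75.5] size [51. 62. 43.] z [54. 59. 61. 70. 82. 97.]
```

{"op": "jog_arm", "data": {
  "motion": [
    [0,0,0,0,0,1,44],
    [0,0,0,0,0,0,44],
    [0,0,0,0,0,0,53],
    [0,0,0,0,0,0,56],
    [0,0,0,0,0,0,62],
    [0,0,0,0,0,0,70],
    [0,0,0,0,0,-5,72],
    [0,0,0,0,0,-15,78],
    [0,0,0,0,0,-30,85],
    [0,0,0,0,0,-30,85]
  ]
}}

```text
t: 16.5
eef_pos: [460.8, -12.1, 203.5]
tcp_rot: [3.142, 0.0, -0.0]
ft_force: [0.1, 0.4, 0.3]
opening: 0.891
grip_force: 0.0
```

```bash
python3 bk.py b 11
```

```text
16.5 [460.8 -12.1 203.5] [ 3.142  0.    -0.   ]
wrist above 3856 mid [461.  -13.4  58.4] size [52. 51.  9.] z [54. 59. 60. 60. 60. 63.]
side 7 30 214 [461.  -12.1] 0.7
side 30 45 133 [460.8 -12. ] 0.7
side 45 53 31 [461.7  -2.5] 1.4
side above 472 mid [460.5 -10.6  58.3] size [51. 54.  9.] z [54. 58. 59. 59. 60. 63.]
```

{"op": "jog_arm", "data": {
  "motion": [
    [0,0,0,-3,-25,0,85],
    [0,0,0,-6,-40,0,85],
    [0,0,0,-7,-48,0,85],
    [0,0,0,-7,-48,0,85],
    [0,0,0,-4,-30,0,85],
    [0,0,0,-2,-11,30,80],
    [0,0,0,0,0,40,76],
    [0,0,0,0,0,22,75],
    [0,0,0,0,0,9,75],
    [0,0,0,0,0,0,75]
  ]
}}

```text
t: 17.9
eef_pos: [431.7, 189.7, 100.9]
tcp_rot: [3.141, 0.001, -0.0]
ft_force: [0.1, 0.1, -0.1]
opening: 0.793
grip_force: 0.0
```

{"op": "jog_arm", "data": {
  "motion": [
    [0,0,0,0,0,0,75]
  ]
}}

```text
t: 18.02
eef_pos: [432.2, 189.9, 102.0]
tcp_rot: [-3.141, -0.001, -0.0]
ft_force: [-0.7, 0.3, 0.8]
opening: 0.789
grip_force: 0.0
```

```bash
python3 stk.py 12
```

```text
18.02 [432.2 189.9 102. ] [-3.141e+00 -1.000e-03 -0.000e+00]
wrist d 2053 mid [445.  189.4  16.6] size [45. 69.  7.] med [458.  188.7  17.8]
wrist c 9303 mid [439.  188.5  34. ] size [48. 87.  8.] med [437.9 189.2  34.9]
wrist b 595 mid [433.6 188.7  51. ] size [21. 92.  8.] med [441.4 225.7  51. ]
wrist a 633 mid [438.4 189.1  68. ] size [11. 94.  8.] med [442.8 225.8  68.1]
side d 376 mid [432.  201.7  16.2] size [70. 53.  6.] med [419.5 211.3  16.8]
side c 249 mid [431.7 215.6  34. ] size [58. 42.  8.] med [420.9 210.8  33.8]
side b 68 mid [431.3 235.   51.2] size [23.  6.  7.] med [430.3 236.7  50.7]
side a 64 mid [431.4 238.5  67.5] size [23.  4.  7.] med [431.2 238.6  67.5]
```

View pics/wrist12.png

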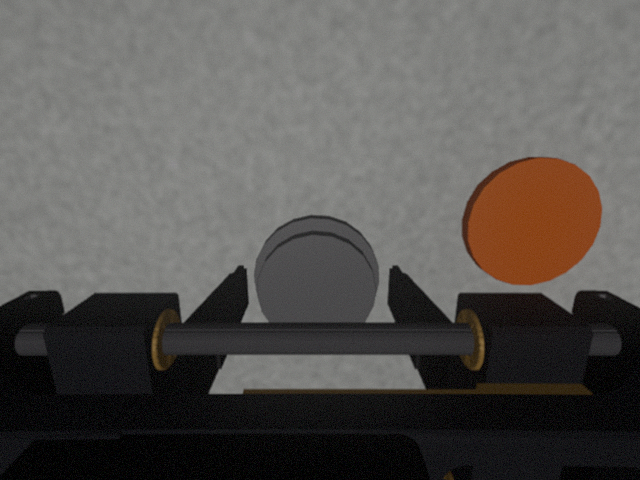

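Cover_c at column 317 is centred between the fingers, whose middle is 318. I'll lower 3.3 mm, grip and lift.

{"op": "jog_arm", "data": {
  "motion": [
    [0,0,0,0,-0.4,3.3,72],
    [0,0,0,0,0,0,67],
    [0,0,0,0,0,0,63],
    [0,0,0,0,0,0,58],
    [0,0,0,0,0,0,53],
    [0,0,0,0,0,0,53],
    [0,0,0,0,0,0,53],
    [0,0,0,0,0,-3,53],
    [0,0,0,0,0,-6,53],
    [0,0,0,0,0,-20,53]
  ]
}}

```text
t: 19.42
eef_pos: [431.7, 190.2, 127.2]
tcp_rot: [3.141, 0.002, -0.0]
ft_force: [0.1, 0.4, 0.3]
opening: 0.636
grip_force: 30.0
```

```bash
python3 stk.py 13
```

```text
19.42 [431.7 190.2 127.2] [ 3.141e+00  2.000e-03 -0.000e+00]
wrist d 2709 mid [447.9 189.2  16.6] size [39. 69.  7.] med [454.6 190.2  17.9]
wrist b 80 mid [440.8 188.7  52. ] size [ 4. 69.  5.] med [442.1 218.9  52.1]
wrist a 4669 mid [440.1 188.8  68. ] size [45. 74.  8.] med [437.8 188.   64.4]
side d 1073 mid [431.9 197.8  16.8] size [70. 63.  8.] med [428.8 202.4  17. ]
side b 35 mid [432.1 226.   52.9] size [23.  4.  4.] med [431.4 226.1  53.7]
side a 205 mid [433.3 212.3  68. ] size [56. 38.  8.] med [429.8 213.8  65.3]
```

{"op": "jog_arm", "data": {
  "motion": [
    [0,0,0,0,0,-30,53],
    [0,0,0,15,8,-25,53],
    [0,0,0,35,18,0,53],
    [0,0,0,45,22,0,53],
    [0,0,0,45,22,0,53],
    [0,0,0,33,17,0,53],
    [0,0,0,20,9,5,53],
    [0,0,0,0,0,15,53],
    [0,0,0,0,0,6,53],
    [0,0,0,0,0,0,53]
  ]
}}

```text
t: 20.82
eef_pos: [624.0, 94.8, 155.3]
tcp_rot: [3.141, 0.002, 0.001]
ft_force: [0.5, -0.2, 0.3]
opening: 0.632
grip_force: 30.0
```

```bash
python3 bk.py c 14
```

```text
20.82 [624.   94.8 155.3] [3.141e+00 2.000e-03 1.000e-03]
wrist 9 36 464 [623.7  91.8] 0.2
wrist 36 55 214 [623.7  91.8] 0.1
wrist above 11254 mid [631.9  93.1  99. ] size [46. 80. 42.] z [ 78.  92.  92.  92.  93. 120.]
side 9 36 364 [624.9  93.5] 0.6
side 36 55 363 [625.3  94.4] 1.3
side 55 63 93 [625.3  93.9] 0.7
side above 927 mid [624.4  97.8  99. ] size [61. 80. 42.] z [ 78.  90.  92.  93. 105. 120.]
```

View pics/wrist_14.png

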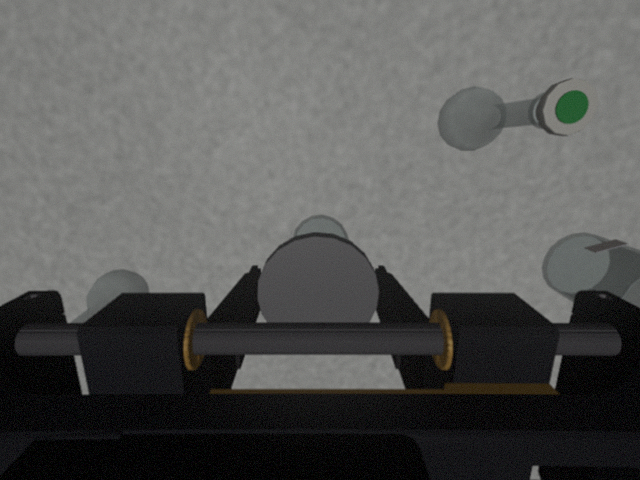

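The cover at column 318 is above beaker_c at column 321. Both flasks, at (470,120) and (118,290), are clear.

{"op": "jog_arm", "data": {
  "motion": [
    [0,0,0,0,1,11,53],
    [0,0,0,0,0,7,53],
    [0,0,0,0,0,2,53],
    [0,0,0,0,0,1,53],
    [0,0,0,0,0,0.5,53],
    [0,0,0,0,0,0,53]
  ]
}}

```text
t: 21.72
eef_pos: [625.0, 93.2, 134.7]
tcp_rot: [3.142, -0.0, -0.0]
ft_force: [-0.1, -0.7, 0.4]
opening: 0.631
grip_force: 30.0
```

```bash
python3 bk.py c 15
```

```text
21.72 [625.   93.2 134.7] [ 3.142 -0.    -0.   ]
wrist 9 36 232 [623.7  91.7] 0.2
wrist 55 63 29 [634.5 101. ] 0.7
wrist above 12877 mid [633.   91.9  92. ] size [46. 82. 56.] z [ 64.  71.  72.  72.  88. 120.]
side 9 36 353 [625.   93.5] 0.7
side 36 55 185 [625.1  93.5] 0.7
side above 874 mid [624.6  95.6  91.8] size [60. 84. 55.] z [ 64.  70.  71.  76.  89. 120.]
```

{"op": "jog_arm", "data": {
  "motion": [
    [0,0,0,0,0,1,53],
    [0,0,0,0,0,0.6,53],
    [0,0,0,0,0,0,53],
    [0,0,0,0,0,0,62],
    [0,0,0,0,0,0,66],
    [0,0,0,0,0,0,74],
    [0,0,0,0,0,0,80],
    [0,0,0,0,0,-5,82],
    [0,0,0,0,0,-20,90],
    [0,0,0,0,0,-40,95]
  ]
}}

```text
t: 23.12
eef_pos: [624.4, 93.2, 197.7]
tcp_rot: [3.141, 0.003, -0.0]
ft_force: [-0.2, -0.6, 0.3]
opening: 0.98
grip_force: 0.0
```

```bash
python3 bk.py c 16
```

```text
23.12 [624.4  93.2 197.7] [ 3.141e+00  3.000e-03 -0.000e+00]
wrist 55 63 17 [634.2  94.5] 0.4
wrist above 6017 mid [625.4  91.8  68.1] size [61. 60.  8.] z [64. 69. 70. 70. 70. 72.]
side 9 36 353 [625.2  93.4] 0.6
side 36 55 225 [624.9  93.3] 0.6
side 55 63 44 [622.7 103.4] 1.8
side above 775 mid [624.8  95.2  67.9] size [60. 62.  8.] z [64. 68. 69. 69. 70. 72.]
```

{"op": "jog_arm", "data": {
  "motion": [
    [0,0,0,-15,-8,0,95],
    [0,0,0,-35,-18,0,95],
    [0,0,0,-48,-24,0,95],
    [0,0,0,-48,-24,0,95],
    [0,0,0,-32,-16,0,95],
    [0,0,0,-15,-7,30,92],
    [0,0,0,0,0,40,88],
    [0,0,0,0,0,25,84],
    [0,0,0,0,0,12,84],
    [0,0,0,0,0,0,84]
  ]
}}

```text
t: 24.52
eef_pos: [431.2, 190.2, 90.4]
tcp_rot: [3.141, 0.002, 0.0]
ft_force: [0.3, -0.4, 0.9]
opening: 0.881
grip_force: 0.0
```

{"op": "jog_arm", "data": {
  "motion": [
    [0,0,0,0,0,0,84]
  ]
}}

```text
t: 24.65
eef_pos: [432.0, 190.3, 91.6]
tcp_rot: [-3.141, -0.001, -0.0]
ft_force: [-1.0, -0.5, 0.1]
opening: 0.882
grip_force: 0.0
```

```bash
python3 stk.py 17
```

```text
24.65 [432.  190.3  91.6] [-3.141e+00 -1.000e-03 -0.000e+00]
wrist d 11509 mid [439.2 189.1  17. ] size [56. 93.  8.] med [438.  189.2  17.9]
wrist c 543 mid [432.4 190.6  34. ] size [23. 96.  8.] med [437.  230.7  34.2]
wrist b 569 mid [436.4 191.1  51. ] size [15. 97.  8.] med [441.4 230.8  50.9]
wrist a 757 mid [431.4 191.   68. ] size [25. 98.  8.] med [441.6 231.   68.7]
side d 459 mid [431.5 209.2  17. ] size [69. 60.  8.] med [420.4 209.1  17. ]
```

View pics/wrist17.png

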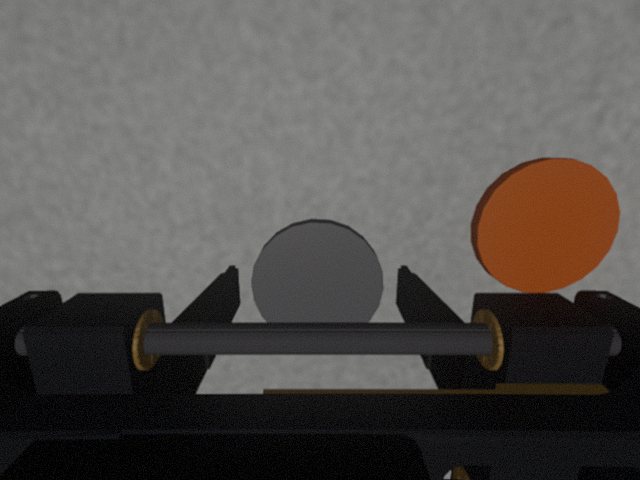

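Cover_d at column 317 is centred between the fingers. I'll lower 9 mm, which leaves the tips about 4 mm above the bench, and grip.

{"op": "jog_arm", "data": {
  "motion": [
    [0,0,0,0,0,6,82],
    [0,0,0,0,0,3,80],
    [0,0,0,0,0,0,76],
    [0,0,0,0,0,0,72],
    [0,0,0,0,0,0,66],
    [0,0,0,0,0,0,62],
    [0,0,0,0,0,0,62],
    [0,0,0,0,0,-3,62],
    [0,0,0,0,0,-10,62],
    [0,0,0,0,0,-30,62]
  ]
}}

```text
t: 26.05
eef_pos: [431.6, 190.1, 125.2]
tcp_rot: [3.141, 0.002, -0.0]
ft_force: [0.6, -0.1, 0.1]
opening: 0.727
grip_force: 30.0
```

{"op": "jog_arm", "data": {
  "motion": [
    [0,0,0,0,0,-40,62],
    [0,0,0,8,13,-35,62],
    [0,0,0,20,33,0,62],
    [0,0,0,28,46,0,62],
    [0,0,0,30,50,0,62],
    [0,0,0,30,50,0,62],
    [0,0,0,28,46,0,62],
    [0,0,0,20,33,0,62],
    [0,0,0,12,19,10,62],
    [0,0,0,0,0,20,62]
  ]
}}

```text
t: 27.3
eef_pos: [608.4, -100.7, 169.9]
tcp_rot: [3.141, -0.001, -0.001]
ft_force: [-0.4, 0.2, -0.7]
opening: 0.726
grip_force: 30.0
```

{"op": "jog_arm", "data": {
  "motion": [
    [0,0,0,0,0,5,62],
    [0,0,0,0,0,0,62]
  ]
}}

```text
t: 27.55
eef_pos: [607.7, -99.1, 164.9]
tcp_rot: [-3.141, 0.001, 0.001]
ft_force: [0.1, -0.3, 0.7]
opening: 0.729
grip_force: 30.0
```

```bash
python3 bk.py d 18
```

```text
27.55 [607.7 -99.1 164.9] [-3.141e+00  1.000e-03  1.000e-03]
wrist 10 42 491 [ 606.7 -101.3] 0.3
wrist 42 65 60 [ 606.4 -101.9] 0.1
wrist above 13782 mid [ 617.7 -100.2  108.9] size [51. 89. 42.] z [ 88. 100. 101. 101. 102. 130.]
side 10 42 384 [ 607.3 -100.2] 0.8
side 42 65 408 [607.4 -99.3] 1.3
side 65 73 104 [607.9 -99.6] 1.1
side above 733 mid [607.7 -95.8 108.7] size [69. 91. 42.] z [ 88.  99. 101. 102. 112. 130.]
```

View pics/wrist_18.png

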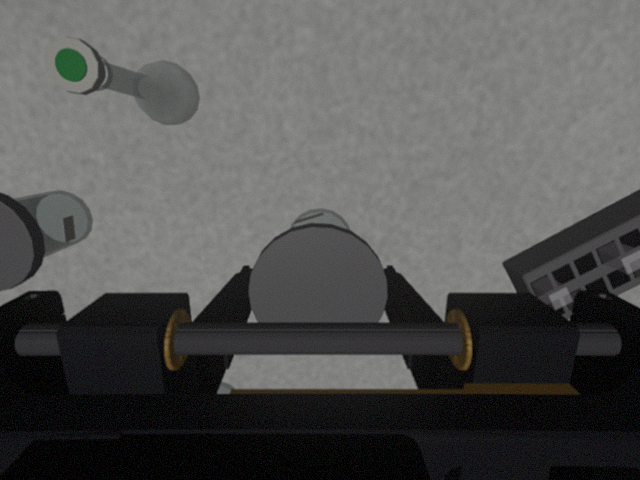

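The cover at column 318 is above beaker_d at column 320, and its top at z = 101 has 21.5 mm to go.

{"op": "jog_arm", "data": {
  "motion": [
    [0,0,0,-0.5,1,11,62],
    [0,0,0,0,0,6,62],
    [0,0,0,0,0,2,62],
    [0,0,0,0,0,1,62],
    [0,0,0,0,0,0,62],
    [0,0,0,0,0,0,62]
  ]
}}

```text
t: 28.45
eef_pos: [607.5, -100.8, 145.2]
tcp_rot: [3.141, -0.0, -0.0]
ft_force: [0.0, -0.4, -0.8]
opening: 0.727
grip_force: 30.0
```

```bash
python3 bk.py d 19
```

```text
28.45 [ 607.5 -100.8  145.2] [ 3.141 -0.    -0.   ]
wrist 10 42 250 [ 606.6 -101.6] 0.3
wrist 65 73 29 [616.  -92.1] 0.9
wrist above 15439 mid [ 617.6 -102.4  102. ] size [51. 92. 56.] z [ 74.  81.  81.  82.  92. 130.]
side 10 42 383 [ 607.3 -100.3] 0.7
side 42 65 247 [ 607.1 -100.4] 0.8
side 65 73 18 [608.5 -89. ] 2.0
side above 772 mid [607.2 -97.6 101.2] size [69. 93. 54.] z [ 74.  80.  81.  85. 104. 128.]
```

{"op": "jog_arm", "data": {
  "motion": [
    [0,0,0,0,0,1,62],
    [0,0,0,0,0,0.6,62],
    [0,0,0,0,0,0,62],
    [0,0,0,0,0,0,71],
    [0,0,0,0,0,0,75],
    [0,0,0,0,0,0,83],
    [0,0,0,0,0,0,90],
    [0,0,0,0,0,-5,92],
    [0,0,0,0,0,-20,95],
    [0,0,0,0,0,-50,95]
  ]
}}

```text
t: 29.85
eef_pos: [606.8, -100.6, 217.7]
tcp_rot: [-3.141, 0.004, -0.0]
ft_force: [0.4, -0.5, 0.1]
opening: 0.998
grip_force: 0.0
```

{"op": "jog_arm", "data": {
  "motion": [
    [0,0,0,0,0,-50,95],
    [0,0,0,0,0,-30,95],
    [0,0,0,0,0,0,95]
  ]
}}

```text
t: 30.22
eef_pos: [607.8, -100.8, 301.1]
tcp_rot: [3.14, -0.004, -0.0]
ft_force: [-0.8, -0.4, -0.5]
opening: 1.001
grip_force: 0.0
```

```bash
for k in a b c d; do echo "== $k"; python3 bk.py $k fin$k; done
```

```text
== a
30.22 [ 607.8 -100.8  301.1] [ 3.14  -0.004 -0.   ]
wrist above 409 mid [ 431.9 -190.5   44.8] size [20. 40.  4.] z [43. 44. 45. 45. 46. 47.]
side 5 21 92 [ 443.  -189.7] 0.7
side 21 30 54 [ 442.5 -189.6] 1.0
side 30 38 23 [ 444.6 -184.3] 3.1
side above 212 mid [ 441.6 -188.    42.9] size [41. 46.  8.] z [39. 43. 44. 44. 45. 47.]
== b
30.38 [ 607.  -100.6  297.4] [-3.141e+00  2.000e-03 -0.000e+00]
wrist 7 30 207 [460.7 -13.1] 0.4
wrist 30 45 17 [460.3 -14.8] 0.2
wrist above 391 mid [443.7 -13.9  59.7] size [18. 45.  4.] z [58. 59. 60. 60. 60. 62.]
side 7 30 215 [461.1 -12. ] 0.7
side 30 45 134 [460.7 -12. ] 0.6
side 45 53 27 [459.1  -2.2] 1.8
side above 473 mid [460.7  -9.6  57.8] size [51. 53.  8.] z [54. 58. 59. 59. 60. 62.]
top above 487 mid [463.4  -6.4  59. ] size [50. 40.  9.] z [54. 57. 58. 59. 60. 64.]
== c
30.52 [ 607.2 -100.7  297.2] [-3.141e+00  2.000e-03 -0.000e+00]
wrist 9 36 448 [624.   91.7] 0.4
wrist 36 55 85 [624.4  91.9] 0.2
wrist above 3414 mid [625.2  91.2  68.3] size [60. 62.  9.] z [64. 69. 70. 70. 70. 73.]
side 9 36 354 [625.   93.3] 0.6
side 36 55 220 [625.   93.2] 0.6
side 55 63 42 [621.6 103.3] 2.2
side above 771 mid [624.8  95.5  67.9] size [61. 63.  8.] z [64. 68. 69. 69. 70. 72.]
top above 913 mid [627.1  93.8  69.2] size [60. 60. 10.] z [64. 67. 68. 69. 70. 74.]
== d
30.68 [ 607.4 -100.8  297.8] [-3.141e+00  1.000e-03 -0.000e+00]
wrist above 4291 mid [ 608.2 -102.6   78.3] size [69. 69.  9.] z [74. 79. 80. 80. 81. 83.]
side 10 42 381 [ 607.5 -100.4] 0.7
side 42 65 270 [ 607.3 -100.2] 0.8
side 65 73 44 [605.2 -91.1] 2.1
side above 614 mid [607.2 -98.9  78. ] size [69. 73.  8.] z [74. 78. 79. 80. 80. 82.]
```

View pics/side_find.png

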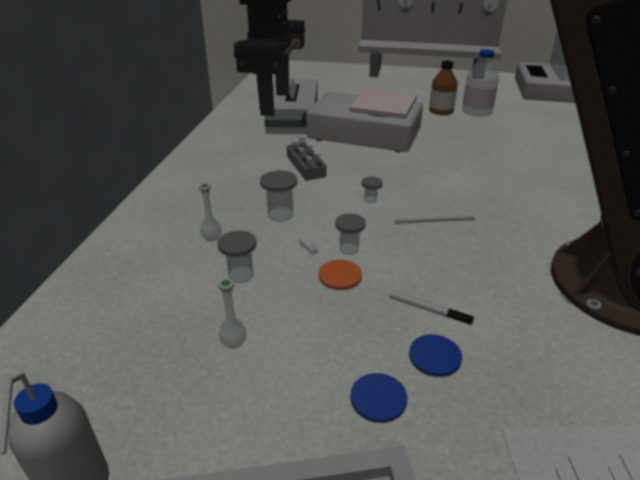

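The side view shows all four beakers covered, at (279,181), (238,242), (350,223) and (371,183). Both flasks are standing at (207,215) and (231,315), and the arm is clear.

```bash
python3 -c "
from cell import env
print(env.job_done())"
```

```text
the job is handed in; nothing more can be done
None
```

All four covers are on the beakers of their own size, with the flanges flat on the rims and both flasks still standing. I handed the job in at about 31 s; the hand-in call gave no verdict, so this rests on the final camera measurements.

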